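Free the finished oyster from the bench clamp

ROBOT

A 6-joint arm with a two-finger parallel gripper is mounted at the origin on the work surface. World frame = base frame: x ahead of the robot, y to its left, z up, the work surface at z = 0. Lengths are in m, angles in rad, forces in N, time in s.
With the tool pointing down it reaches from about 0.375 to 0.975 m from the base axis. Payload 3.8 kg.
Tool frame: the origin (TCP) lies between the finger pads, 19 mm behind the fingertips; this is the grasp point; x points along the fingers, y is the direction in which the jaws open and shut, and the axes are right-handed (so a half turn about x gives the same grasp; the last joint's range is limited). The gripper opens to 88 mm and grips with 3 to 60 N. Pads are 18 mm wide; open, the fingers measure 123 mm over their backs; the gripper's body (75 mm by 187 mm) begins 45 mm behind the grasp point.
Start: joints at [-1.187, 0.264, 1.604, -0, 1.274, -0.037], TCP at [0.276, -0.616, 0.257] pointing down, gripper open.
Joint ranges: [-2.63, 2.63], [-0.94, 2.18], [0.31, 2.57], [-1.31, 4.45], [0, 2.66], [-2.55, 2.55]. Speed limits (rad/s): [2.57, 2.57, 3.14, 3.14, 3.14, 3.14].

INTERFACE

Orientations are given as a rotation vector (axis times angle).
In Python, from cell import manip, inverse_kinematics, cams, order gives the robot as it stands. Calls block until the motion is done:
- manip.move_pose(position, orientation): joint-space move of the TCP to a pose.
- manip.move_linear(position, rate=0.15, rot=None): straight line of the TCP; rot=None keeps the orientation; rate is the mean speed in m/s.
- manip.set_joints(angles): joint-space move.
- manip.set_gripper(opening, force=None): finger opening in m; force is the grip in N (None keeps the last); returns when the fingers have stopped.
- manip.dwell(seconds).
- inverse_kinematics(position, orientation): joint angles nearest the present ones, or None.
- manip.state(): the state.
- cams.capture(name): name is "scene" or "side" or "wrist"; returns a dict with "image" (420x560x3 uint8, blue, green, red), "z_map" (420x560 float32, m along the optical axis (not along the pixel's ray), 0 where there is no reading), "intrinsics" (3x3 intrinsics, pixels), "k1" (the pictures are not rectified: a ray, as slopes to the right and down, at radius r is drawn at 1 + k1 r^2 times it, then the intrinsics apply), "position" and "orientation" of the camera in the world; the wrist camera has in their place "T_tool_cam" (4x4, takes a point from camera to tool coordinates, whose origin is the TCP and whose axes are the tool frame's). Camera axes: x right, y down, z forward; pixel columns grow to the right and rows downward; lengths in m; the calibration is good to about 2 mm. A picture is of the moment at which its call begins: read the wrist's pose just before it.
A pose or a line that the arm cannot do raises manip.IKError and nothing moves.
- order.close_job(): hands the job in, once; it reports no verdict.
The state is a dict: "clock": time; "joint_pos": joint angles; "joint_velocities": joint speeds; "tau": joint torques, N m; "tool_pos": TCP position; "tcp_rot": TCP orientation; "contact_force": force on the tool from outside, world axes, zero at the start; "moment": the same for the moment, N m; "gripper_width": finger opening in m.
Only numpy, scipy, OpenCV 4.12 (cv2) and the standard library are available. Lean on these libraries where they do the work, as an engineer would, in place of code of your own. Each camera call takes 0.05 s, during which the arm holds its last target. There are 200 camera calls.

TASK

Pull the long locking pin out of its sleeve between the handles of the oyster clamp and stand it in the open steel beaker. Then squeeze the clamp's sprung trigger handle fully against its fixed handle, keep it squeezed for about half a second so that the clamped oyster drops into the basket below, and let go so that the trigger springs back. Do not touch the oyster itself, and leave everything else on the bench where it stands.

Things in the scene. Friction and masses are not known exactly. Their poses are not given: they have to be found in the camera images.
- clamp: Fixed steel clamp stand, base plate 6 mm thick. Origin on the table under the pivot (150 mm up); z up, x from the handles to the oyster (to the robot's right, 10 to 40 deg ahead), y away from the robot. Two handles 85 mm long, 20 mm broad rise from the pivot, leaning 32 deg from vertical towards -x: their direction is h = (-0.531, 0, 0.847) in this frame. Claws at +x hold the oyster.
- pivot (a point): Where the handles meet, 150 mm above the clamp's origin; axes as clamp. The pin's sleeve runs along h through it, between the handles, its mouth 16 mm up along h.
- fixed_handle (a point): On the outer (+y) face of the fixed handle, the one farther from the robot, 60 mm from the pivot along h, at y = +26 mm; axes as clamp. This handle is parallel to h, 12 mm thick, and does not give.
- trigger_face (a point): On the outer (-y) face of the sprung handle (the trigger), the one nearer the robot, 60 mm from its hinge. The trigger is 10 mm thick, hinged at y = -18 mm beside the pivot; at rest it splays outwards a little: outer face at y = -28 mm here, -30 mm at its free end.
- trigger (a joint): Trigger angle: 0 at rest, 0.32 rad at its stop (fully squeezed, free end moved towards +y). Sprung: 5 N starts it, 10 N reaches the stop, 60 mm from the hinge. The pin in place blocks it before about 0.1 rad. The claws on its side are one piece with it and swing outwards; the oyster falls once it has moved most of the way.
- squeeze_point (a point): Midway between the handles (y = 0), 60 mm from the pivot along h: a good place for the TCP to squeeze, pointing along -h and closing along y. Axes as clamp. Fully squeezed, the fingers then stand 39 mm apart with their middle at y = +6 mm.
- lamp_bar (a point): Middle of the 8 mm cross bar near the top of two lamp arms (bars 10 mm thick, at y = +-34 mm, small white lamps at their ends). The arms run parallel to the handles, 75 mm above them measured square to h, from 35 to 225 mm up along h, and bar the gripper from coming down vertically on the handles: come in along h, tilted about 32 deg.
- pin: Loose locking pin 165 mm long, 70 g: steel rod 10 mm thick, its upper 60 mm a black handle 13 mm thick. Origin at the centre of its foot, z along it to the handle. It starts in the clamp's sleeve (1 mm clearance), z along h but sagging up to 4 deg, foot 39 mm below the mouth, its handle beyond the clamp handles' ends; it comes out along h.
- pin_handle (a point): Point on the pin's axis in the middle of its free black handle, 140 mm from the foot; axes as pin.
- beaker: Open empty steel beaker, loose, 350 g, 84 mm across the rim, 95 mm high, wall 3 mm. Origin at the centre of its underside, z up.
- oyster: The oyster in the clamp's claws: dark closed round shell 76 mm across, 27 mm thick, 70 g, loose. Origin at the centre of its underside, z along its thickness. It lies flat on four claw tips 105 mm above the table, 85 mm ahead (+x) of the clamp's origin.
- basket_in (a point): Centre of the inner floor of the white basket under the clamped oyster; fixed, inside 142 x 162 mm, walls 55 mm high, floor 4 mm; turned with the clamp.
- bottle: Closed white bottle, 60 mm across, 140 mm high; bystander, stands near the beaker. Origin at its underside.
- spare_oyster: Second oyster, like the clamped one, lying on the table; bystander.
- hook_probe: Thin hooked probe lying on the table near the robot, 180 mm long along its y, 8 mm thick; bystander.
- dish: Shallow glass dish of beads, 84 mm across, on a clear riser 50 mm high; bystander.
- block: Brown cutting block 100 x 70 x 25 mm on a clear riser 65 mm high; bystander.
Mind the look-alikes: they are no part of the job. What is shaped like the oyster but purple is not meant.

How it is judged:
By the outcome, as a careful person would: the job done as asked, in the order asked, and still so for the second after the job is handed in, with the robot touching nothing.
It also fails if it takes over 54 s, if anything falls off the work surface, if the arm or the gripper's body presses on something with over 40 N, if the wrist force passes 120 N, or if a joint passes its speed limit or range.

## Working session

There is one attempt and no reset: what is moved stays moved. The work goes in short steps, each a Python script; the robot and the scene stay as the last script left them, time stands still between calls to the robot, and variables do not carry over. Pictures are saved under pics/ and viewed, about 8 in all and at most 12, crops included, and the job is handed in when it is done.

```bash
ls; mkdir -p pics
cat > h.py <<'E'
import numpy as np, cv2
from scipy.spatial.transform import Rotation as R
from cell import manip, inverse_kinematics, cams, order
def shot(n, save=None):
    s=manip.state(); c=cams.capture(n)
    if 'T_tool_cam' in c:
        T=np.eye(4);T[:3,:3]=R.from_rotvec(s['tcp_rot']).as_matrix();T[:3,3]=s['tool_pos'];T=T@np.array(c['T_tool_cam'])
    else:
        T=np.eye(4);o=np.array(c['orientation'])
        T[:3,:3]=o if o.shape==(3,3) else R.from_rotvec(o).as_matrix();T[:3,3]=c['position']
    c['T']=T
    if save: cv2.imwrite('pics/'+save,c['image'])
    return c
def rays(c,uv):
    K=np.array(c['intrinsics']);k=c['k1'];uv=np.atleast_2d(uv).astype(float)
    return cv2.undistortPoints(uv.reshape(-1,1,2),K,np.array([k,0,0,0,0.]))[:,0]
def pts(c,uv):
    uv=np.atleast_2d(uv).astype(int);p=rays(c,uv);z=c['z_map'][uv[:,1],uv[:,0]][:,None]
    return np.c_[p*z,z]@c['T'][:3,:3].T+c['T'][:3,3]
def plane(c,uv,h):
    p=rays(c,uv);d=np.c_[p,np.ones(len(p))]@c['T'][:3,:3].T;o=c['T'][:3,3]
    return o+d*((h-o[2])/d[:,2:])
def proj(c,P):
    q=(np.atleast_2d(P)-c['T'][:3,3])@c['T'][:3,:3]
    return cv2.projectPoints(q,np.zeros(3),np.zeros(3),np.array(c['intrinsics']),np.array([c['k1'],0,0,0,0.]))[0][:,0]
E
python3 - <<'E'
from h import *
for n in('scene','side'):
    c=shot(n,n+'0.png');print(n,c['T'].round(3).tolist(),c['k1'],np.array(c['intrinsics']).tolist())
print(manip.state())
E
```

```text
pics
scene [[-0.6, 0.568, -0.564, 1.314], [0.8, 0.431, -0.418, 0.527], [0.006, -0.702, -0.713, 1.211], [0.0, 0.0, 0.0, 1.0]] -0.018994874011519905 [[465.5799989959985, 0.0, 276.3926126880636], [0.0, 465.5799989959985, 208.8751951098595], [0.0, 0.0, 1.0]]
side [[-0.906, -0.318, 0.279, 0.219], [-0.422, 0.693, -0.585, 0.594], [-0.007, -0.648, -0.762, 1.064], [0.0, 0.0, 0.0, 1.0]] -0.1170638204870777 [[439.2598566063855, 0.0, 285.379405462698], [0.0, 439.2598566063855, 206.90379501359592], [0.0, 0.0, 1.0]]
{'clock': 0.1, 'joint_pos': array([-1.18689065e+00,  2.64670155e-01,  1.60524214e+00, -6.39846352e-06,
        1.27374352e+00, -3.69168515e-02]), 'joint_velocities': array([ 6.04132815e-04, -1.27289656e-03, -2.79872309e-03,  2.08259798e-03,
       -2.64345103e-03,  5.66585402e-05]), 'tau': array([ 1.48419890e-04, -5.03620434e+01, -3.58070612e+01,  7.30352174e-02,
        2.33360095e-02, -6.70862823e-05]), 'tool_pos': array([ 0.275498  , -0.61553711,  0.25621512]), 'tcp_rot': array([ 1.98968577,  0.4270893 , -1.99042278]), 'contact_force': array([ 0.20569751, -0.41822182, -0.77308801]), 'moment': array([-0.02990287, -0.02010213, -0.00493949]), 'gripper_width': 0.08802435889570373}
```

View pics/scene0.png

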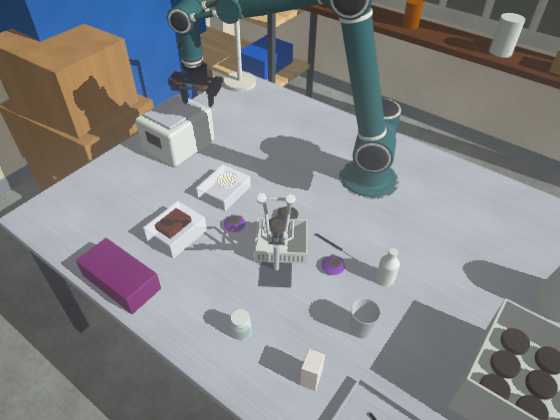

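View pics/side0.png

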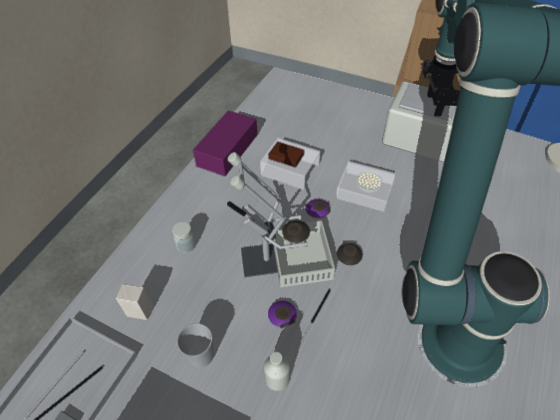

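The scene view shows the clamp at (277,235), the beaker at (365,318) and the bottle at (388,267). The side view shows the pin's black handle at (237,209), the clamped oyster at (295,230), and the beaker at (196,345).

Candidates for confusion (side view):
- **Pin:** the black handle at (237,209) against the hook probe at (320,305) and the rods in the tray at (70,390).
- **Beaker:** the steel one at (196,345) against the jar at (183,237).
- **Oyster:** the one in the claws at (295,230) against the spare at (349,253) and the purple ones at (283,313) and (318,208).

By the description I choose (237,209), (196,345) and (295,230). Next is a close crop to check.

Run:
```python
from h import *
a=shot('side');b=shot('scene')
A=cv2.resize(a['image'][145:295,215:345],None,fx=3,fy=4*3/4,interpolation=cv2.INTER_CUBIC)
B=cv2.resize(b['image'][180:300,225:345],None,fx=3,fy=3.75,interpolation=cv2.INTER_CUBIC)
cv2.imwrite('pics/crop1.png',np.hstack([A,B]))
def f(c,n,u0,u1,v0,v1,zmin,zmax,dark=None,hole=None):
    u,v=np.meshgrid(np.arange(u0,u1),np.arange(v0,v1));uv=np.c_[u.ravel(),v.ravel()]
    P=pts(c,uv);I=c['image'][uv[:,1],uv[:,0]].astype(int);ok=(c['z_map'][uv[:,1],uv[:,0]]>0)&(P[:,2]>zmin)&(P[:,2]<zmax)
    if dark: ok&=I.max(1)<dark
    Q=P[ok];print(n,len(Q),'med',np.median(Q,0).round(4),'min',Q.min(0).round(3),'max',Q.max(0).round(3));return Q
Q=f(a,'pinh side',222,252,196,226,.15,.4,60)
np.set_printoptions(suppress=True,precision=4)
for n,c,box in(('side',a,(222,252,196,226)),):
    m=Q.mean(0);w=np.linalg.svd(Q-m)[2][0];print('pin dir',w,m,((Q-m)@w).min(),((Q-m)@w).max())
f(a,'oyster side',280,312,215,245,.09,.16,90)
f(b,'beaker rim scene',345,385,295,340,.085,.11)
f(a,'beaker rim side',175,216,320,370,.085,.11)
f(b,'base scene',255,295,260,290,.003,.012)
f(a,'base side',238,275,240,280,.003,.012)
```

```text
pinh side 88 med [0.6251 0.0192 0.2432] min [0.608 0.003 0.217] max [0.642 0.032 0.269]
pin dir [-0.4895 -0.3332 -0.8058] [0.6248 0.0188 0.244 ] -0.029534997631596855 0.03158278285863896
oyster side 521 med [ 0.5009 -0.0607  0.1262] min [ 0.467 -0.116  0.106] max [ 0.547 -0.03   0.137]
beaker rim scene 186 med [0.5887 0.3075 0.0928] min [0.556 0.266 0.085] max [0.64  0.349 0.1  ]
beaker rim side 234 med [0.6013 0.3055 0.0925] min [0.554 0.266 0.085] max [0.637 0.348 0.1  ]
base scene 771 med [ 0.597  -0.0061  0.0067] min [ 0.52  -0.091  0.003] max [0.669 0.072 0.012]
base side 780 med [ 0.5968 -0.0017  0.006 ] min [ 0.525 -0.075  0.003] max [0.68  0.062 0.012]
```

View pics/crop1.png

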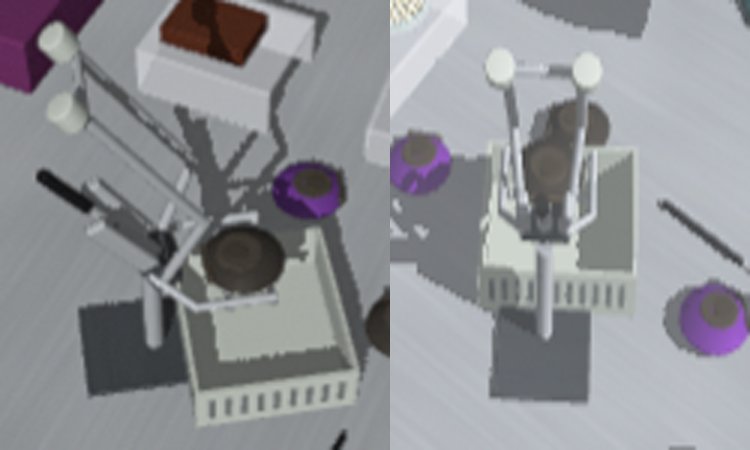

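The crop confirms the choice: the pin's black handle is at crop (65,190), next to the two handles and with the lamp arms above it. The brown oyster is in the claws at crop (243,258). Measured sizes agree: pin handle 61 mm long, rim 85 mm across, oyster 85 mm from the pivot. However, clamp x measures about -148° in yaw (pointing back towards the robot), which differs from the text. I'll trust the images and look closer with the wrist camera.

```bash
cat >> h.py <<'E'
def clampT(yaw,px,py):
    T=np.eye(4);T[:3,:3]=R.from_euler('z',yaw).as_matrix();T[:3,3]=[px,py,0];return T
H=np.array([-np.sin(np.radians(32)),0,np.cos(np.radians(32))])
def tool(yaw,sgn,tilt=None):
    Rz=R.from_euler('z',yaw).as_matrix();x=-Rz@H;y=sgn*Rz[:,1];return R.from_matrix(np.c_[x,y,np.cross(x,y)]).as_rotvec()
E
python3 - <<'E'
from h import *
np.set_printoptions(suppress=True,precision=3)
print(cams.capture('wrist')['T_tool_cam'])
yaw=np.radians(-148);T=clampT(yaw,.575,-.019)
P=lambda s,y=0,z=0:(T@np.r_[np.array([0,y,.15])+H*s,1])[:3]
for sg in(1,-1):
    for s in(.117,.06,.23,.3,.38): print(sg,s,P(s),inverse_kinematics(P(s),tool(yaw,sg)))
E
```

```text
[[ 0.001 -0.324  0.946 -0.127]
 [ 1.     0.    -0.001 -0.   ]
 [ 0.     0.946  0.324 -0.085]
 [ 0.     0.     0.     1.   ]]
1 0.117 [0.628 0.014 0.249] [ 0.102  0.493  1.401 -0.24   1.754  1.132]
1 0.06 [ 0.602 -0.002  0.201] [ 0.084  0.477  1.515 -0.245  1.654  1.14 ]
1 0.23 [0.678 0.046 0.345] [ 0.134  0.559  1.13  -0.238  1.96   1.113]
1 0.3 [0.71  0.065 0.404] [ 0.151  0.631  0.917 -0.246  2.102  1.094]
1 0.38 [0.746 0.088 0.472] [ 0.17   0.767  0.58  -0.273  2.3    1.052]
-1 0.117 [0.628 0.014 0.249] [ 0.102  0.493  1.401 -0.24   1.754 -2.01 ]
-1 0.06 [ 0.602 -0.002  0.201] [ 0.084  0.477  1.515 -0.245  1.654 -2.002]
-1 0.23 [0.678 0.046 0.345] [ 0.134  0.559  1.13  -0.238  1.96  -2.029]
-1 0.3 [0.71  0.065 0.404] [ 0.151  0.631  0.917 -0.246  2.102 -2.048]
-1 0.38 [0.746 0.088 0.472] [ 0.17   0.767  0.58  -0.273  2.3   -2.089]
```

Run:
```python
from h import *
np.set_printoptions(suppress=True,precision=3)
yaw=np.radians(-148);T=clampT(yaw,.575,-.019)
P=lambda s,y=0,z=0:(T@np.r_[np.array([0,y,.15])+H*s,1])[:3]
s=manip.state();manip.move_linear(s['tool_pos']+[0,0,.27],rate=.3)
manip.move_pose(P(.37),tool(yaw,1))
manip.move_linear(P(.27),rate=.2)
c=shot('wrist','w1.png');np.savez('w1.npz',image=c['image'],z_map=c['z_map'],T=c['T'],intrinsics=c['intrinsics'],k1=c['k1'])
s=manip.state();print(s['clock'],s['tool_pos'],P(.27),s['contact_force'])
```

```text
4.9583 [0.697 0.057 0.381] [0.696 0.057 0.379] [-0.337 -0.372  0.135]
```

View pics/w1.png

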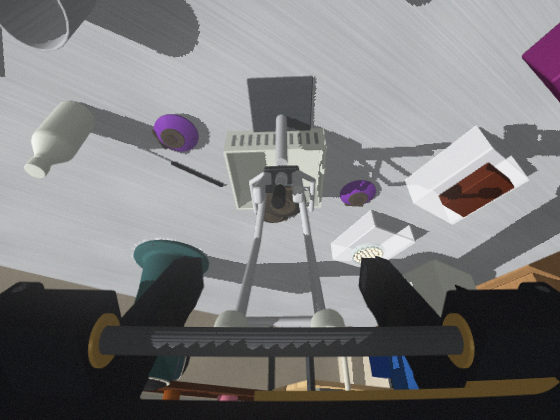

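The wrist view shows the pin's handle end-on at (280,195) between the two handles. The base plate's edge runs from (248,78) to (314,77), and the lamps are at (232,318) and (327,318), clear of the fingers. Next I compute yaw from the plate and the pin position from depth.

Run:
```python
from h import *
np.set_printoptions(suppress=True,precision=4)
d=np.load('w1.npz');c={k:d[k] for k in d};c['k1']=float(c['k1'])
im=c['image'];g=im.max(2).astype(int)
# plate mask: dark grey on table height ~6mm, via rect
u,v=np.meshgrid(np.arange(230,330),np.arange(65,135));uv=np.c_[u.ravel(),v.ravel()];P=pts(c,uv)
gg=g[uv[:,1],uv[:,0]];ok=(gg<105)&(abs(P[:,2]-.006)<.012)
Q=plane(c,uv[ok],.006)[:,:2]
print('plate',cv2.minAreaRect((Q*1000).astype(np.float32)),'grey',np.percentile(gg,[5,25,50,75]))
# everything within the clamp, in clamp frame guess
T=clampT(np.radians(-148),.575,-.019)
u,v=np.meshgrid(np.arange(225,340),np.arange(140,240));uv=np.c_[u.ravel(),v.ravel()];P=pts(c,uv);ok=c['z_map'][uv[:,1],uv[:,0]]>0
q=(P-T[:3,3])@T[:3,:3]-[0,0,.15]
s=q@H;w=q@np.array([np.cos(np.radians(32)),0,np.sin(np.radians(32))]);I=g[uv[:,1],uv[:,0]]
for n,m in(('pin',(s>.09)&(s<.16)&(abs(w)<.03)),('handles',(s>.045)&(s<.089)&(abs(w)<.03))):
    m&=ok;print(n,m.sum());
    if n=='pin':
        print(np.c_[uv[m],s[m],q[m,1],w[m],I[m]][::max(1,m.sum()//25)])
        e=m&(s>.135);print('top face',e.sum(),s[e].mean(),q[e,1].mean(),w[e].mean(),P[e].mean(0))
    else:
        for lo in np.arange(-.045,.045,.006):
            e=m&(q[:,1]>lo)&(q[:,1]<lo+.006);print(round(lo,3),e.sum(),s[e].max() if e.any() else 0,w[e].mean() if e.any() else 0, q[e,1].min() if e.any() else 0,q[e,1].max() if e.any() else 0)
A=cv2.resize(im[130:250,210:350],(770,600*110//100),interpolation=cv2.INTER_CUBIC)[:600];cv2.imwrite('pics/w1c.png',A)
```

```text
plate ((598.4877319335938, -24.361587524414062), (105.65515899658203, 131.79312133789062), 34.19135284423828) grey [ 80.  85. 121. 186.]
pin 258
[[277.     186.       0.0908  -0.0039  -0.0099  47.    ]
 [280.     187.       0.0977  -0.0007  -0.0105  46.    ]
 [282.     188.       0.1007   0.0014  -0.0102  49.    ]
 [281.     189.       0.1085   0.0004  -0.0111  44.    ]
 [280.     190.       0.1149  -0.0006  -0.0117  40.    ]
 [278.     191.       0.1211  -0.0025  -0.0123  45.    ]
 [275.     192.       0.1221  -0.0054  -0.0116  49.    ]
 [273.     193.       0.1188  -0.0074  -0.0097  56.    ]
 [283.     193.       0.1189   0.0023  -0.0097  41.    ]
 [281.     194.       0.1318   0.0004  -0.0122  45.    ]
 [278.     195.       0.138   -0.0023  -0.0129  48.    ]
 [276.     196.       0.1395  -0.0041  -0.0124  53.    ]
 [273.     197.       0.1393  -0.0068  -0.0114  53.    ]
 [283.     197.       0.1354   0.0022  -0.0103  49.    ]
 [280.     198.       0.1406  -0.0005  -0.0109  53.    ]
 [277.     199.       0.1413  -0.0032  -0.0101  56.    ]
 [273.     200.       0.1406  -0.0068  -0.0
[... 966 characters left out ...]
4 0.058956290671686874 0.0010761647696226496 -0.014987247463481053 -0.009064634909894459
-0.009 12 0.08890908340953363 -0.007073973638487299 -0.00722149510593631 -0.00306549956298132
-0.003 29 0.08879752284550417 -0.0074636301159558775 -0.0028871286075625733 0.002779988587976047
0.003 3 0.08537193696725599 -0.00431933460892476 0.0036240878475754627 0.004713736692963883
0.009 62 0.08489326686251679 -0.0019032226796180602 0.012397172813589053 0.014942517554879062
0.015 126 0.08595983236734854 -0.0023878190326575384 0.015159964117524327 0.020971365109974525
0.021 67 0.08487980147840749 -0.001997292719470352 0.021007831125064876 0.02414530188682734
0.027 0 0 0 0 0
0.033 0 0 0 0 0
0.039 0 0 0 0 0
```

View pics/w1c.png

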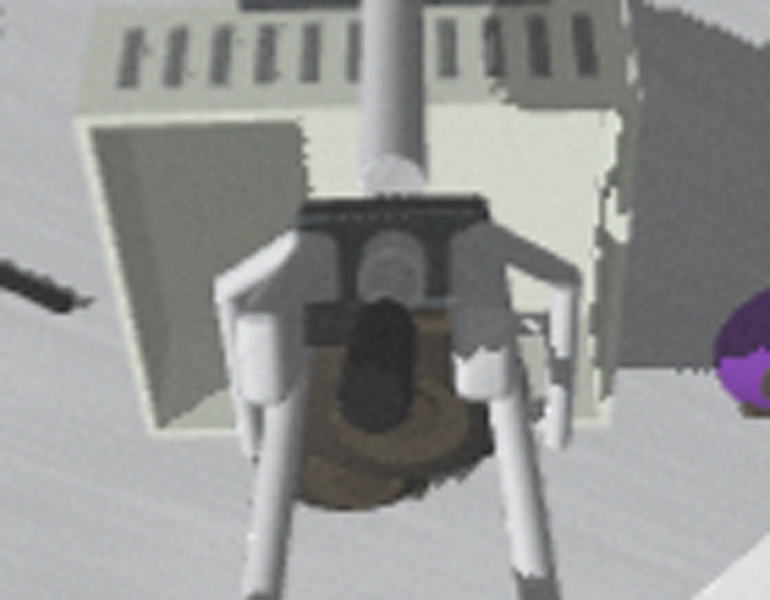

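The plate gives yaw -146°. The handle ends are at s=85 mm as specified, and the outer faces at y=+24/-31 mm mean the clamp origin is shifted about -1.5 mm in y. The pin at the grasp point (s=117 mm) lies at y≈-2 mm and 5 mm below h (sag). I'll grasp it and pull.

```bash
cat >> h.py <<'E'
YAW=np.radians(-148);TC=clampT(YAW,.575,-.019)
W=np.array([np.cos(np.radians(32)),0,np.sin(np.radians(32))])
def P(s,y=0,w=0): return (TC@np.r_[np.array([0,y,.15])+H*s+W*w,1])[:3]
E
python3 - <<'E'
from h import *
np.set_printoptions(suppress=True,precision=3)
o=tool(YAW,1)
manip.move_linear(P(.117,-.002,-.005),rate=.12)
f0=manip.state();print(f0['clock'],f0['contact_force'],f0['tool_pos']-P(.117,-.002,-.005))
manip.set_gripper(0.0,force=25);s=manip.state();print('grip',s['gripper_width'],s['contact_force'],s['clock'])
manip.move_linear(P(.16,-.002,-.005),rate=.08);s=manip.state();print(s['gripper_width'],s['contact_force'])
manip.move_linear(P(.37,-.002,-.005),rate=.2);s=manip.state();print(s['gripper_width'],s['contact_force'],s['clock'],s['joint_pos'])
c=shot('side','s2.png')
b=shot('scene');print('bottle',pts(b,[[388,270],[388,262]]))
w=shot('wrist');cv2.imwrite('pics/m2.png',np.hstack([cv2.resize(w['image'],(400,300)),cv2.resize(c['image'][100:310,150:430],(400,300))]))
Rd=lambda a:R.from_matrix(np.c_[[0,0,-1],[np.cos(a),np.sin(a),0],np.cross([0,0,-1],[np.cos(a),np.sin(a),0])]).as_rotvec()
for a in range(-180,180,30): print(a,inverse_kinematics([.597,.308,.30],Rd(np.radians(a))))
E
```

```text
6.3833 [0.576 0.157 0.034] [0.001 0.    0.001]
grip 0.012310494470210417 [-0.095 -1.577 -0.603] 7.5167
0.012167762258685117 [ 0.248 -0.439 -0.166]
0.012102789123969926 [-0.221  0.4   -1.294] 9.4083 [ 0.171  0.753  0.624 -0.265  2.273  1.065]
bottle [[0.426 0.29  0.085]
 [0.416 0.281 0.106]]
-180 None
-150 None
-120 [0.439 0.236 1.56  0.    1.345 2.534]
-90 [ 0.439  0.236  1.56  -0.     1.345  2.01 ]
-60 [ 0.439  0.236  1.56  -0.     1.345  1.486]
-30 [0.439 0.236 1.56  0.    1.345 0.963]
0 [ 0.439  0.236  1.56  -0.     1.345  0.439]
30 [ 0.439  0.236  1.56   0.     1.345 -0.084]
60 [ 0.439  0.236  1.56  -0.     1.345 -0.608]
90 [ 0.439  0.236  1.56  -0.     1.345 -1.132]
120 [ 0.439  0.236  1.56  -0.     1.345 -1.655]
150 [ 0.439  0.236  1.56  -0.     1.345 -2.179]
```

View pics/m2.png

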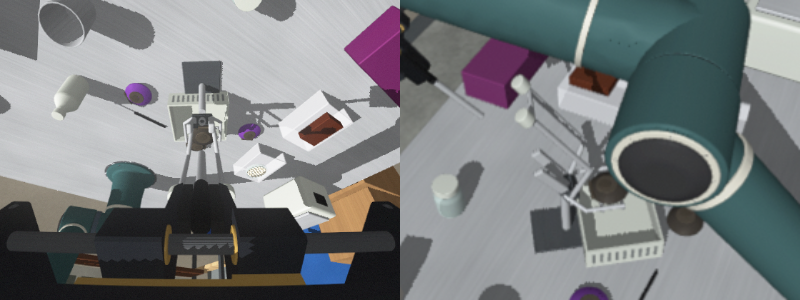

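The pin is out and held (jaw width 12 mm, side view top left). I'll place it in the beaker leaning about 17°, so that on release it falls gently onto the rim in the plane between the jaws.

```bash
cat > place.py <<'E'
from h import *
d=np.array([-np.cos(YAW),-np.sin(YAW),0]);yc=TC[:3,1]
def tl(t):
    x=-(np.sin(t)*d+np.array([0,0,np.cos(t)]));return R.from_matrix(np.c_[x,yc,np.cross(x,yc)]).as_rotvec()
oB=tl(np.radians(14));B=np.array([.597,.308,0])+d*.038
def at(z): return B+[0,0,z]
E
python3 - <<'E'
from place import *
np.set_printoptions(suppress=True,precision=3)
print([inverse_kinematics(at(z),oB) for z in(.4,.27,.1425)])
manip.move_pose(at(.40),oB);manip.move_linear(at(.275),rate=.2)
c=shot('scene');a=shot('side');s=manip.state();print(s['clock'],s['gripper_width'],s['tool_pos']-at(.275))
for n,q in(('sc',c),('si',a)): print(n,proj(q,[at(.275),[.597,.308,.095],[.597,.308,.14]]))
p=proj(c,at(.2))[0].astype(int);q=proj(a,at(.2))[0].astype(int)
f=lambda im,p:cv2.resize(im[max(p[1]-75,0):p[1]+75,max(p[0]-65,0):p[0]+65],(400,460),interpolation=cv2.INTER_CUBIC)
cv2.imwrite('pics/b3.png',np.hstack([f(c['image'],p),f(a['image'],q)]))
E
```

```text
[array([ 0.457,  0.446,  1.126, -0.025,  1.813,  1.466]), array([ 0.457,  0.476,  1.315, -0.025,  1.594,  1.471]), array([ 0.457,  0.556,  1.434, -0.025,  1.394,  1.476])]
11.4917 0.011972496829470996 [0.001 0.    0.003]
sc [[377.074 283.542]
 [365.771 310.342]
 [368.154 301.277]]
si [[158.998 304.546]
 [193.219 339.269]
 [189.749 331.132]]
```

View pics/b3.png

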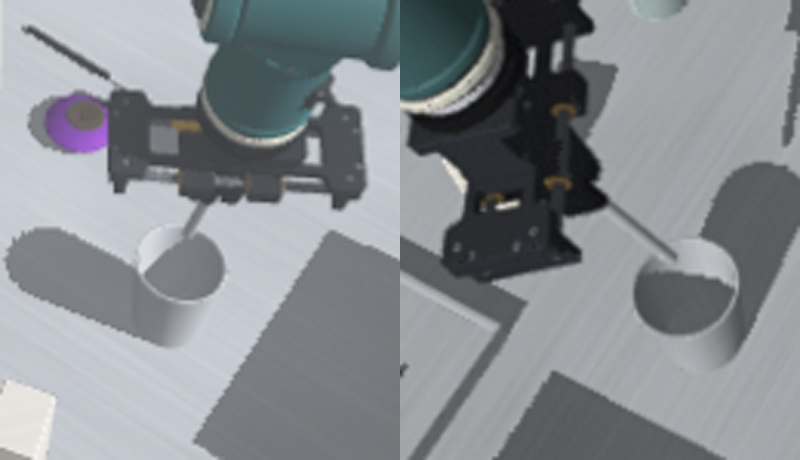

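The left half (scene) shows the pin's foot at crop (185,238), over the beaker. The right half (side) shows it at crop (675,258). I'll triangulate the foot before lowering.

Run:
```python
from place import *
np.set_printoptions(suppress=True,precision=4)
c=shot('scene');a=shot('side');p=proj(c,at(.2))[0].astype(int);q=proj(a,at(.2))[0].astype(int)
k=130/400
def px(p,x,y): return [max(p[0]-65,0)+x*k, max(p[1]-75,0)+y*150/460]
u=px(p,185,238);v=px(q,275,258);print(u,v)
def ray(c,u): 
    r=rays(c,[u])[0];d=c['T'][:3,:3]@[r[0],r[1],1];return c['T'][:3,3],d/np.linalg.norm(d)
o1,d1=ray(c,u);o2,d2=ray(a,v);A=np.c_[d1,-d2];t=np.linalg.lstsq(A,o2-o1,rcond=None)[0]
f=(o1+d1*t[0]+o2+d2*t[1])/2;print('foot',f,'gap',np.linalg.norm(o1+d1*t[0]-o2-d2*t[1]))
h=manip.state()['tool_pos'];w=h-f;print('len',np.linalg.norm(w),'lean',np.degrees(np.arccos(w[2]/np.linalg.norm(w))),'along d',(f-[.597,.308,0])@d,'yc',(f-[.597,.308,0])@yc)
```

```text
[np.float64(367.125), np.float64(302.6086956521739)] [np.float64(191.375), np.float64(330.1304347826087)]
foot [0.5976 0.3044 0.1336] gap 0.00411952195392065
len 0.14946468432642893 lean 15.733108044611166 along d -0.001401395246629229 yc 0.003322833173462338
```

Run:
```python
from place import *
np.set_printoptions(suppress=True,precision=3)
manip.move_linear(at(.152),rate=.15);s=manip.state();f0=s['contact_force'];print(f0)
for z in(.148,.145,.142,.139,.136):
    manip.move_linear(at(z),rate=.03);s=manip.state();print(z,s['contact_force'],s['gripper_width'],s['tool_pos'][2])
    if s['contact_force'][2]-f0[2]>2: break
manip.set_gripper(.05);manip.dwell(.4);s=manip.state();print(s['contact_force'],s['clock'])
x=-R.from_rotvec(oB).as_matrix()[:,0]
manip.move_linear(s['tool_pos']+x*.10,rate=.15)
manip.move_linear(s['tool_pos']+x*.10+[0,0,.12],rate=.25)
manip.set_gripper(.088)
c=shot('scene');a=shot('side');print(manip.state()['clock'])
f=lambda im,p:cv2.resize(im[p[1]-75:p[1]+75,max(p[0]-65,0):max(p[0]-65,0)+130],(400,460),interpolation=cv2.INTER_CUBIC)
cv2.imwrite('pics/b4.png',np.hstack([f(c['image'],(366,310)),f(a['image'],(193,335))]))
```

```text
[-0.488  0.853 -0.692]
0.148 [-0.311  0.472 -0.678] 0.011908954845422865 0.1486147177604285
0.145 [ 0.461 -0.173 -1.435] 0.012028143966642289 0.1447280880751479
0.142 [-0.567  0.184 -1.589] 0.011933503608192803 0.1415708698039749
0.139 [0.553 1.098 2.545] 0.012258327754296743 0.1397539690376053
[ 0.004 -0.57  -0.905] 14.7
16.9583
```

View pics/b4.png

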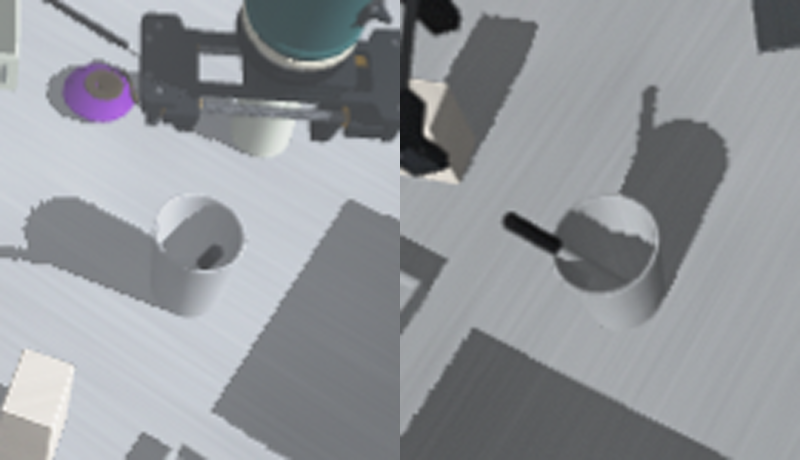

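The pin stands in the upright beaker, leaning on its rim (scene crop (210,258), side crop (530,232)). Before squeezing, I check the saved depth for obstacles in the fingers' path.

Run:
```python
from h import *
np.set_printoptions(suppress=True,precision=3)
d=np.load('w1.npz');w1={k:d[k] for k in d};w1['k1']=float(w1['k1'])
for n,c in(('w1',w1),('side',shot('side')),('scene',shot('scene'))):
    v,u=np.nonzero(c['z_map']>0);p=pts(c,np.c_[u,v]);q=(p-TC[:3,3])@TC[:3,:3]-[0,0,.15];s=q@H;w=q@W;y=q[:,1]
    m=(s>.0)&(s<.2)&(abs(y)<.07)&(abs(w)<.09)
    for lo,hi in((.01,.035),(.035,.06),(.06,.1),(.1,.2)):
        e=m&(s>=lo)&(s<hi)&(abs(y)>.033);print(n,lo,'|y|>33:',e.sum(),'w hist',np.histogram(w[e],[-.09,-.04,-.013,.013,.04,.06,.09])[0])
        e=m&(s>=lo)&(s<hi)&(abs(y)<=.033);print(n,lo,'|y|<33:',e.sum(),'w hist',np.histogram(w[e],[-.09,-.04,-.013,.013,.04,.06,.09])[0])
```

```text
w1 0.01 |y|>33: 114 w hist [ 0  0  0  5 49 60]
w1 0.01 |y|<33: 489 w hist [  0   0 159  32 202  96]
w1 0.035 |y|>33: 69 w hist [ 0  0  0  0  0 69]
w1 0.035 |y|<33: 259 w hist [  0   0 192   0   0  67]
w1 0.06 |y|>33: 130 w hist [  0   0   0   0   0 130]
w1 0.06 |y|<33: 626 w hist [  0   0 500   0   0 126]
w1 0.1 |y|>33: 524 w hist [  0   0   0   0   0 524]
w1 0.1 |y|<33: 905 w hist [  0   5 234   0   0 666]
side 0.01 |y|>33: 29 w hist [ 0  0  0  0  8 21]
side 0.01 |y|<33: 171 w hist [  0   0 116   6  30  19]
side 0.035 |y|>33: 42 w hist [ 0  0  0  0  0 42]
side 0.035 |y|<33: 139 w hist [  0   0 114   4   0  21]
side 0.06 |y|>33: 43 w hist [ 0  0  0  0  0 43]
side 0.06 |y|<33: 154 w hist [  0   0 140   3   0  11]
side 0.1 |y|>33: 67 w hist [ 0  0  0  0  0 67]
side 0.1 |y|<33: 8 w hist [0 0 0 0 0 8]
scene 0.01 |y|>33: 26 w hist [ 0  0  0  3 13 10]
scene 0.01 |y|<33: 88 w hist [ 0  0 27  9 39 13]
scene 0.035 |y|>33: 13 w hist [ 0  0  0  0  0 13]
scene 0.035 |y|<33: 35 w hist [ 0  0 25  0  0 10]
scene 0.06 |y|>33: 11 w hist [ 0  0  0  0  0 11]
scene 0.06 |y|<33: 75 w hist [ 0  0 66  0  0  9]
scene 0.1 |y|>33: 18 w hist [ 0  0  0  0  0 18]
scene 0.1 |y|<33: 21 w hist [ 0  0  0  0  0 21]
```

Run:
```python
from h import *
np.set_printoptions(suppress=True,precision=3)
o=tool(YAW,1);yc=TC[:3,1]
manip.move_pose(P(.36,.0),o)
manip.move_linear(P(.13,.004),rate=.22)
s=manip.state();f0=s['contact_force'];print(f0,s['clock'])
for k in(.10,.075,.063):
    manip.move_linear(P(k,.006,-.001),rate=.1);s=manip.state();df=s['contact_force']-f0;print(k,df)
    if np.linalg.norm(df)>6: raise SystemExit
manip.set_gripper(.034,force=25);s=manip.state();print(s['clock'],s['gripper_width'],(s['contact_force']-f0)@yc,(s['tool_pos']-TC[:3,3])@yc)
manip.dwell(.3);c=shot('side');w=shot('wrist');s=manip.state();print(s['clock'],s['gripper_width'],(s['contact_force']-f0)@yc)
cv2.imwrite('pics/q5.png',np.hstack([cv2.resize(w['image'],(400,300)),cv2.resize(c['image'][145:295,215:345],(346,300*1))]))
```

```text
[0.431 0.073 0.4  ] 19.3667
0.1 [-0.538 -0.497  0.303]
0.075 [ 0.087 -0.091  0.407]
0.063 [-1.086 -0.321 -0.499]
21.3167 0.03638255745255302 3.4045384061266972 0.007331486921586319
21.7167 0.03676662369084435 2.323257866695163
```

View pics/q5.png

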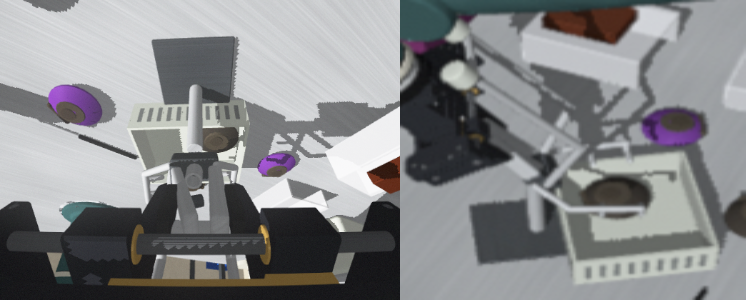

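The oyster lies in the basket (side crop (615,195)), and the jaws are at 37 mm, so the trigger is fully squeezed. Now I let go and withdraw along h.

Run:
```python
from h import *
np.set_printoptions(suppress=True,precision=3)
manip.dwell(.1);manip.set_gripper(.086)
s=manip.state();print(s['clock'],s['gripper_width'])
manip.move_linear(P(.063,.003,-.001),rate=.1)
manip.move_linear(P(.36,.0),rate=.2)
s=manip.state();print(s['clock'],s['contact_force'],s['gripper_width'])
c=shot('side');w=shot('wrist');e=shot('scene')
v,u=np.nonzero(w['z_map']>0);p=pts(w,np.c_[u,v]);q=(p-TC[:3,3])@TC[:3,:3]-[0,0,.15];S=q@H;m=(S>.07)&(S<.088)&(abs(q@W)<.02)&(abs(q[:,1])<.05);print('handles y',q[m,1].min(),q[m,1].max())
print('oyster z',pts(w,[[0,0]])[0][2] if 0 else '')
x=cv2.resize(w['image'],(400,300));cv2.imwrite('pics/z6.png',np.vstack([np.hstack([x,cv2.resize(c['image'],(400,300))]),np.hstack([cv2.resize(e['image'][150:360,140:420],(400,300)),cv2.resize(w['image'][60:270,140:420],(400,300))])]))
```

```text
22.6667 0.08598779882656964
24.55 [-0.321  0.781  0.484] 0.08577145691191507
handles y -0.031051335633957063 0.023335433024587945
oyster z
```

View pics/z6.png

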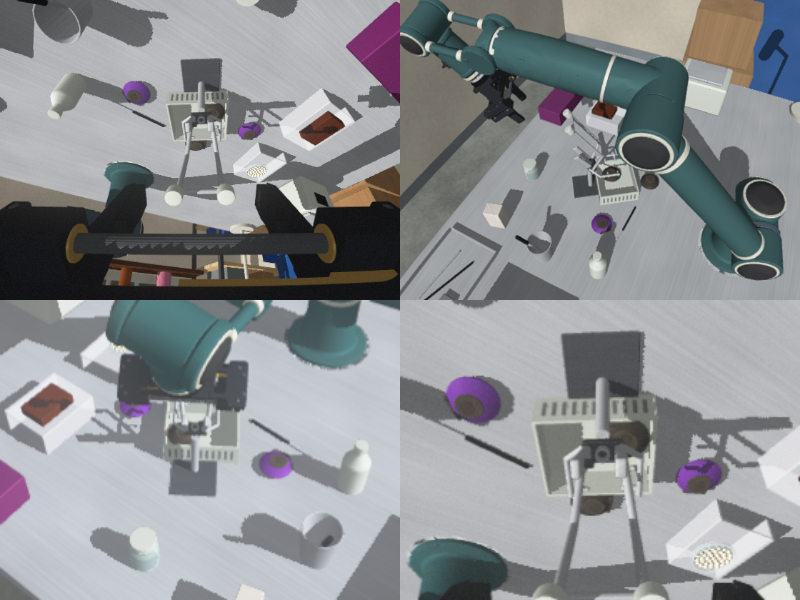

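The final views show the oyster in the basket (bottom-right panel, (628,438)), the pin in the upright beaker (side panel, (527,240)), the trigger back at y=-31 mm, and the bystanders unmoved.

```bash
python3 -c "
from cell import order;print(order.close_job())"
```

```text
the job is handed in; nothing more can be done
None
```

I carried out the task in the order asked and handed the job in at about 25 s on the robot's clock, well under the 54 s limit. No verdict was reported.

**What I did**
- **Pin:** I pulled it out along h and set it in the steel beaker, where it leans on the rim and the beaker stays upright.
- **Clamp:** I squeezed the trigger fully, held it about half a second, then let go. The oyster dropped into the basket.
- **Retreat:** I backed the gripper out along h, so it was touching nothing at hand-in.

**Last checks**
- **Squeeze:** The jaws stopped at 36.7 mm; the spec gives 39 mm at 60 mm up the handle, and I squeezed at about 63 mm.
- **Trigger:** It sprang back to its rest position, with the outer face at y ≈ -31 mm both before and after.
- **Oyster and bystanders:** The final pictures show the oyster in the basket and nothing else visibly moved. I judged this by eye and did not measure each bystander's position again.
- **Forces:** The wrist force readings I took stayed below about 4 N, but I only sampled them between moves.

**Disagreements**
- **Clamp direction:** The clamp's x axis measured about -148° in yaw, pointing back towards the robot. The text says to the robot's right and 10–40° ahead; I went by the images.
- **Pin foot:** My triangulation put the foot 149 mm from the grip instead of 140 mm. I lowered the pin until the force showed contact, which came about 3 mm below the height I had planned from 140 mm.

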